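Take the pellet die apart and set its parts on their drying stands

TASK

The steel pellet die has come back from the press stacked together. Take it apart from the top down, one part after another, and set each part fully home on its own dark grey drying stand: the plunger upright in the block with the hole, its head resting on the block; the ring over the short thick post; the die body over the tall thin post; and the base, right way up, in the round dish. The faces are polished: set the parts down without dropping or tipping them over, never lay the plunger, ring or body on the bench, and leave the crucible and the small beaker where they stand.

Things in the scene. Friction and masses are not known exactly. Their poses are not given: they have to be found in the camera images.
- die_plunger: Plunger, plain steel, top of the stack, in the die body's bore: shaft 20 mm diameter, 44 mm long; knurled round head 40 mm diameter, 18 mm high. Origin: centre of the shaft's lower end, z up; head z = 44 to 62 mm. The head is 8 mm above the ring: grip the head alone, fingertips not below its underside (ring and block top are wider). Comes straight up by over 40 mm. About 0.2 kg.
- die_ring: Extraction ring, plain steel, second from the top: outer diameter 50 mm, through hole 34 mm, height 12 mm. Origin: centre of its underside, z up. It lies round a low collar (30 mm diameter, 3 mm high) on top of the die body. About 0.12 kg.
- die_body: Die body, plain steel, a thick-walled sleeve: outer diameter 58 mm, through bore 24 mm, height 30 mm plus a collar (30 mm diameter, 3 mm high) on its top. Origin: centre of its underside, z up. It stands on the base, round the base's 6 mm high spigot. About 0.42 kg.
- die_base: Base, plain steel, bottom of the stack, on the bench: disc 66 mm diameter, 16 mm high, on its top a spigot 19 mm diameter, 6 mm high. A thin brass hose nipple sticks out sideways along the base's +x axis at 9 mm height, to 47 mm from the centre: grip the disc along its y axis, clear of the nipple. Origin: centre of its underside, z up. About 0.4 kg.
- plunger_block: Plunger's stand: dark grey plastic block 58 x 58 mm, 50 mm high, fixed to the bench, with an upright hole in the middle of its top, 26 mm diameter (chamfered to 32 mm at the mouth), 46 mm deep. Origin: centre of its underside. Seated, the plunger's head rests on the block's top and the shaft's end hangs 6 mm above the bench.
- ring_stand: Ring's stand: dark grey round foot 68 mm diameter, 8 mm high, fixed to the bench, with a short thick steel post, 25 mm diameter, tip chamfered, its top 28 mm above the bench. Origin: centre of its underside, z up. Seated, the ring lies on the foot, its underside 8 mm above the bench.
- body_stand: Die body's stand: dark grey round foot 68 mm diameter, 8 mm high, fixed to the bench, with a tall thin steel post, 14 mm diameter, tip chamfered, its top 56 mm above the bench. Origin: centre of its underside, z up. Seated, the die body stands on the foot, its underside 8 mm above the bench.
- base_dish: Base's stand: round dark grey dish 82 mm diameter, fixed to the bench, 76 mm wide inside; felt-lined floor 4 mm and rim 8 mm above the bench. Origin: centre of its underside. Seated, the base lies flat on the floor, its underside 4 mm above the bench; the nipple passes over the rim in any direction.
- crucible: White porcelain crucible, bystander, 42 mm across and 36 mm high; origin at the centre of its underside. Leave it alone.
- small_beaker: Small empty glass beaker with a spout, bystander, 46 x 52 mm across and 58 mm high; origin at the centre of its underside. Leave it alone.

How it is judged:
By the outcome, as a careful person would: the job done as asked, in the order asked, and still so for the second after the job is handed in, with the robot touching nothing.
It also fails if it takes over 112 s, if anything falls off the work surface, if the arm or the gripper's body presses on something with over 40 N, if the wrist force passes 120 N, or if a joint passes its speed limit or range.

ROBOT

A 6-joint arm with a two-finger parallel gripper is mounted at the origin on a cart in front of the work surface, level with it; the furniture and walls round the work are solid. World frame = base frame: x ahead of the robot, y to its left, z up, the work surface at z = 0. Lengths are in mm, angles in rad, forces in N, time in s.
With the tool pointing down it reaches from about 300 to 775 mm from the base axis. Payload 14.6 kg.
Tool frame: the origin (TCP) lies midway between the tips of the shut fingers; the grasp point (between the pads) lies 19 mm behind it; z points along the fingers, y is the line along which they close (so a half turn about z gives the same grasp; the last joint's range is limited). The gripper opens to 94 mm and grips with 3 to 60 N. Pads are 16 mm wide; open, the fingers measure 119 mm over their backs; the gripper's body (75 mm by 177 mm) begins 78 mm behind the grasp point.
Start: joints at [-1.405, 0.3, 1.521, -0, 1.321, -0.067], TCP at [126.88, -535.155, 205.446] pointing down, gripper open.
Joint ranges: [-3.03, 3.03], [-0.79, 2.21], [0.23, 2.52], [-1.04, 4.18], [0, 3.07], [-2.55, 2.55]. Speed limits (rad/s): [2.22, 2.22, 2.57, 3.14, 3.14, 3.14].

INTERFACE

Orientations are given as [roll, pitch, yaw] about the fixed x, y, z axes, in that order (R = Rz(yaw) Ry(pitch) Rx(roll)).
In Python, from cell import manip, camera gives the robot as it stands.
- The arm moves only by the tool move_arm, never from a script. Its arguments are lists of equal length, an entry for each row: "dp": the shift along the world's x, y, z in mm, a list of three; "rotation": the turn, a rotation vector about the world's x, y, z in rad, a list of three; "hand": the opening, from 0 (shut) to 1 (fully open). A call has 1 to 10 rows; each row shifts and turns the commanded pose from where the row before left it; what a row does not reach is not made up. A row lasts 1/8 s, in which the tool goes at most 62.5 mm and 10.7 degrees, less where a joint would pass 70% of its speed; a pose out of reach is approached as far as the arm can. A call with a gripper value outside its range is refused whole. The fingers move at their own pace and stop on an object; "newtons" is the grip in N (left out, the last holds). Time passes only in rows, so rows that do not move let the fingers close. It gives the time, the measured TCP pose, the force, the opening and the grip force at its end, in the units of the state.
- manip.read_state(): the state, without advancing time (a new reading comes with each control period).
- camera(name): name is "scene" or "side" or "wrist"; returns a dict with "image" (400x640x3 uint8, red, green, blue), "fx", "fy", "cx", "cy" (pixels), "R" (3x3) and "t" (3): a world point X has camera coordinates R X + t; the wrist camera has in their place "mount" (4x4, takes a point from camera to tool coordinates, whose origin is the TCP and whose axes are the flange's). Camera axes: x right, y down, z forward; pixel columns grow to the right and rows downward; lengths in mm; the calibration is good to about 2 mm. A picture is of the moment at which its call begins: read the wrist's pose just before it. There is no depth.
- manip.sign_off(): hands the job in; it is judged then, once.
The state is a dict: "clock": time; "joints": joint angles; "qd": joint speeds; "effort": joint torques, N m; "eef_pos": TCP position; "eef_rot": TCP orientation; "wrist_force": force on the tool from outside, world axes, zero at the start; "moment": the same for the moment, N m; "finger_gap": finger opening in mm; "finger_force": force on a finger pad.
Only numpy, scipy, OpenCV 4.12 (cv2) and the standard library are available. Lean on these libraries where they do the work, as an engineer would, in place of code of your own. Each camera call takes 0.05 s, during which the arm holds its last target. There are 200 camera calls.

## Working session

There is one attempt and no reset: what is moved stays moved. The work goes in short steps, Python scripts to look and compute and a tool call to move; the robot and the scene stay as the last step left them, time stands still between calls to the robot, and variables do not carry over. Pictures are saved under pics/ and viewed, at most 14 in all, crops included, and the job is handed in when it is done.

Besides the shell and the picture viewer there is one more tool, called after "Emit:" by a JSON object that holds its "api" and its "payload", one argument or row to a line. move_arm: Moves the arm, as the interface text tells. Its arguments: {"type":"object","properties":{"dp":{"type":"array","items":{"type":"array","items":{"type":"number"}}},"rotation":{"type":"array","items":{"type":"array","items":{"type":"number"}}},"hand":{"type":"array","items":{"type":"number"}},"newtons":{"type":"number"}},"required":["dp","rotation","hand"]}

```bash
mkdir -p pics; ls; python3 - <<'E'
from cell import manip, camera
import cv2, numpy as np
s=manip.read_state(); print(s)
for n in ("scene","side"):
    c=camera(n); cv2.imwrite(f"pics/{n}0.png",c["image"][:,:,::-1])
    print(n,c["fx"],c["cx"],c["cy"],np.round(c["R"],3).tolist(),np.round(c["t"],1), (-np.array(c["R"]).T@c["t"]).round())
c=camera("wrist"); print(c["fx"],c["cx"],c["cy"],np.round(c["mount"],4).tolist()); cv2.imwrite("pics/wrist0.png",c["image"][:,:,::-1])
E
```

```text
pics
{'clock': 0.0, 'joints': array([-1.40458110e+00,  3.00488741e-01,  1.52159010e+00,  2.72445097e-05,
        1.32070784e+00, -6.66181303e-02]), 'qd': array([-0.00043723, -0.00055263, -0.00061567,  0.00102286, -0.00184381,
        0.00151573]), 'effort': array([ 1.81740354e-03, -5.31806874e+01, -3.52732480e+01,  7.09049497e-02,
        2.44153087e-02, -1.02508207e-04]), 'eef_pos': array([ 126.85426522, -534.89464425,  204.87284117]), 'eef_rot': array([-3.14040302e+00, -1.05815994e-04,  2.32826539e-01]), 'wrist_force': array([-0.00450403, -0.02240217,  0.60235195]), 'moment': array([-0.03521596,  0.01071824, -0.01194086]), 'finger_force': 0.0, 'finger_gap': 94.00134671537499}
scene 490.5406894438999 325.41719288906546 199.1542333847218 [[0.68, -0.733, 0.017], [-0.362, -0.355, -0.862], [0.638, 0.58, -0.507]] [-351.1  259.5  933.9] [-263. -707.  703.]
side 413.6471390622413 318.5348142173648 200.85139489862019 [[0.961, -0.277, -0.0], [-0.184, -0.636, -0.749], [0.208, 0.72, -0.662]] [-508.6  145.4  894.9] [ 330. -693.  701.]
356.60502290286576 320.4534603216526 197.51351193319144 [[0.0001, -0.9627, -0.2704, 78.851], [1.0, 0.0002, -0.0003, 0.1724], [0.0003, -0.2704, 0.9627, -178.6718], [0.0, 0.0, 0.0, 1.0]]
```

View pics/scene0.png

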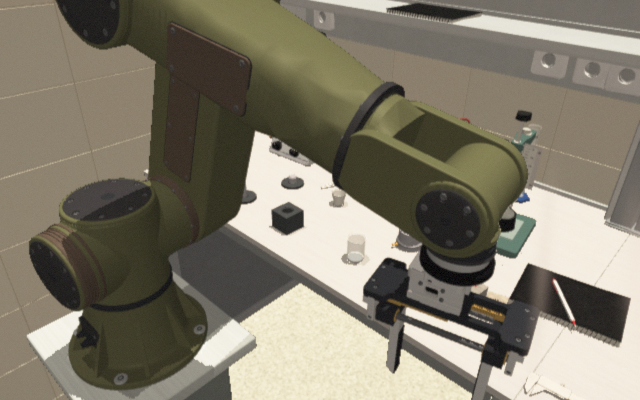

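View pics/side0.png

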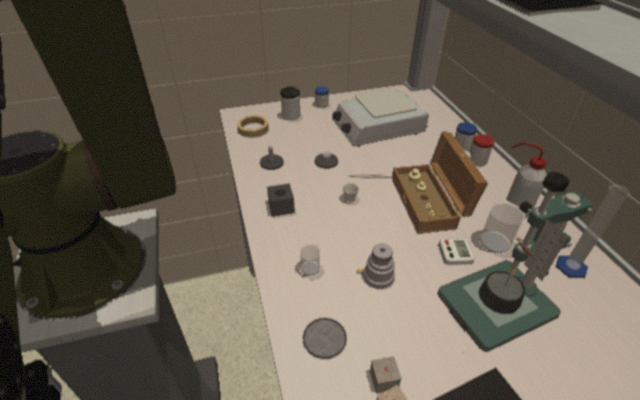

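The side view shows the die stack at (380,265) with its nipple at (360,270). The block is at (281,198), the tall post at (271,160), the short post at (326,159), and the dish at (325,337). The bystanders are the crucible at (350,193) and the beaker at (310,260). Next I'll cast rays through these pixels.

```bash
cat > h.py <<'E'
from cell import manip, camera
import cv2, numpy as np
from scipy.spatial.transform import Rotation as Ro
def cam(name):
    s=manip.read_state(); c=camera(name); K=np.array([[c["fx"],0,c["cx"]],[0,c["fy"],c["cy"]],[0,0,1]])
    if name=="wrist":
        T=np.eye(4); T[:3,:3]=Ro.from_euler("xyz",s["eef_rot"]).as_matrix(); T[:3,3]=s["eef_pos"]
        M=T@np.array(c["mount"]); Rcw,o=M[:3,:3],M[:3,3]
    else: Rcw=np.array(c["R"]).T; o=-Rcw@np.array(c["t"])
    return dict(im=c["image"][:,:,::-1].copy(),K=K,Rcw=Rcw,o=o,s=s)
def ray(c,p,z):
    p=np.atleast_2d(p).astype(float); d=(c["Rcw"]@np.linalg.inv(c["K"])@np.c_[p,np.ones(len(p))].T).T
    return c["o"]+d*((z-c["o"][2])/d[:,2])[:,None]
def proj(c,X):
    q=c["K"]@(c["Rcw"].T@(np.atleast_2d(X)-c["o"]).T); return (q[:2]/q[2]).T
def show(c,name,box=None,f=1):
    im=c["im"]
    if box: im=im[box[1]:box[3],box[0]:box[2]]
    cv2.imwrite(f"pics/{name}.png",cv2.resize(im,None,fx=f,fy=f,interpolation=cv2.INTER_CUBIC))
def blob(mask,p):
    n,l,st,ce=cv2.connectedComponentsWithStats(mask.astype(np.uint8)); k=l[int(p[1]),int(p[0])]
    if k==0:
        ys,xs=np.nonzero(l); i=np.argmin((xs-p[0])**2+(ys-p[1])**2); k=l[ys[i],xs[i]]
    return l==k
E
python3 - <<'E'
from h import *
c=cam("side")
for n,p,z in [("plunger top",(381,249),107),("base",(380,277),8),("nipple",(360,271),9),("block top",(280,191),50),("body foot",(271,162),8),("body tip",(270,148),56),("ring foot",(326,161),8),("dish",(325,338),8),("beaker",(310,270),0),("crucible",(350,198),0)]:
    print(n,ray(c,p,z).round()[0])
show(c,"side1",(220,130,420,370),2.5)
E
```

```text
plunger top [ 592. -214.  107.]
base [ 604. -206.    8.]
nipple [ 569. -180.    9.]
block top [453.  76.  50.]
body foot [464. 258.   8.]
body tip [465. 257.  56.]
ring foot [615. 219.   8.]
dish [ 453. -309.    8.]
beaker [ 469. -141.    0.]
crucible [631.  58.   0.]
```

View pics/side1.png

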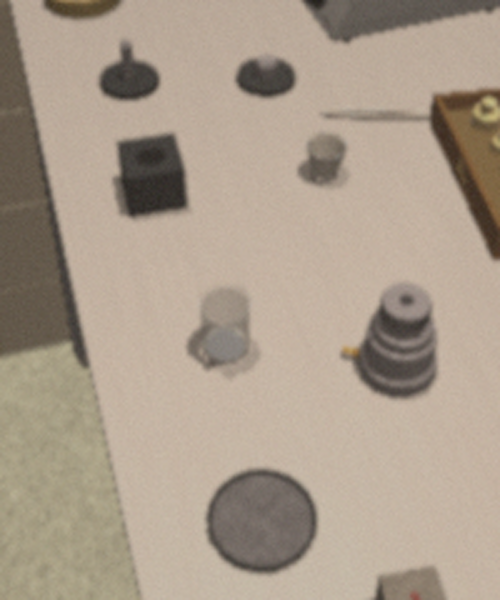

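Emit:
{"api": "move_arm", "payload": {
  "dp": [
    [47,32.5,0],
    [47,32.5,0],
    [47,32.5,0],
    [47,32.5,0],
    [47,32.5,0],
    [47,32.5,0],
    [47,32.5,0],
    [47,32.5,0],
    [47,32.5,0],
    [47,32.5,0]
  ],
  "rotation": [
    [0,0,0],
    [0,0,0],
    [0,0,0],
    [0,0,0],
    [0,0,0],
    [0,0,0],
    [0,0,0],
    [0,0,0],
    [0,0,0],
    [0,0,0]
  ],
  "hand": [1,1,1,1,1,1,1,1,1,1],
  "newtons": 40
}}

```text
clock: 1.45
eef_pos: [598.2, -208.8, 205.3]
eef_rot: [-3.142, 0.0, 0.233]
wrist_force: [0.4, -0.5, 0.2]
finger_gap: 93.8
finger_force: 0.0
```

```bash
python3 - <<'E'
from h import *
c=cam("wrist"); print(c["s"]["eef_pos"],c["s"]["eef_rot"],c["s"]["joints"].round(3)); show(c,"w1")
c=cam("scene"); show(c,"scene1")
E
```

```text
[ 598.23009606 -208.82159137  205.29375329] [-3.14150033e+00  1.87632418e-04  2.32829129e-01] [-0.394  0.49   1.26  -0.     1.393  0.944]
```

View pics/w1.png

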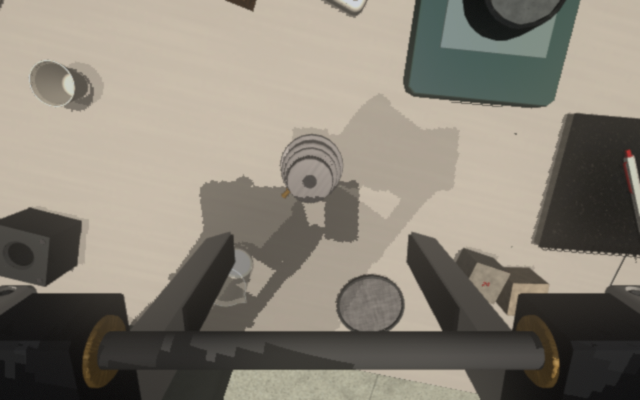

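The wrist view shows the plunger head centred near (310,178), the nipple at (286,193) and the dish at (370,303).

```bash
cat >> h.py <<'E'
def circ(c,p,z,r,tol=.15,n=5):
    "circle of radius r mm at height z near pixel p, by Hough; returns pixels and world"
    g=cv2.cvtColor(c["im"],cv2.COLOR_BGR2GRAY); s=3; h=int(60)
    x0,y0=max(int(p[0])-h,0),max(int(p[1])-h,0); g=cv2.resize(g[y0:y0+2*h,x0:x0+2*h],None,fx=s,fy=s,interpolation=cv2.INTER_CUBIC)
    W=ray(c,p,z)[0]; R=np.linalg.norm(proj(c,W+[r,0,0])-proj(c,W))*s
    k=cv2.HoughCircles(cv2.GaussianBlur(g,(5,5),0),cv2.HOUGH_GRADIENT,1.5,6,param1=100,param2=20,minRadius=int(R*(1-tol)),maxRadius=int(R*(1+tol)))
    out=[]
    if k is not None:
        for a,b,q in k[0][:n]:
            px=(a/s+x0,b/s+y0); out.append((np.round(px,1),round(q/R*r,1),ray(c,px,z)[0].round(1)))
    return out
E
python3 - <<'E'
from h import *
c=cam("wrist")
for o in circ(c,(310,180),84,20): print("head",o)
for p in [(309,182)]: print("pivot dimple",ray(c,p,84))
print("nipple",ray(c,(283,195),9))
for o in circ(c,(370,303),8,41,.1): print("dish",o)
d=cam("side")
print("side head", ray(d,(382.4,250),84), "dish",ray(d,(325,338),8), proj(d,[597,-209,84]))
E
```

```text
head (array([312.2, 181.2], dtype=float32), np.float64(20.1), array([ 607.1, -197.5,   84. ]))
head (array([311.2, 183.2], dtype=float32), np.float64(18.7), array([ 605.2, -197.1,   84. ]))
head (array([312.2, 185.2], dtype=float32), np.float64(20.6), array([ 603.6, -198.3,   84. ]))
head (array([313.2, 175.2], dtype=float32), np.float64(22.5), array([ 612.4, -197.1,   84. ]))
head (array([317.2, 162.8], dtype=float32), np.float64(22.5), array([ 623.7, -197.9,   84. ]))
pivot dimple [[ 605.77195365 -194.94146928   84.        ]]
nipple [[ 567.25277495 -172.37854049    9.        ]]
dish (array([375.2, 306.8], dtype=float32), np.float64(38.5), array([ 457.4, -308.2,    8. ]))
dish (array([369.8, 308.8], dtype=float32), np.float64(42.2), array([ 453.2, -302.5,    8. ]))
dish (array([366.8, 306.8], dtype=float32), np.float64(38.0), array([ 455. , -298.3,    8. ]))
dish (array([372.8, 308.2], dtype=float32), np.float64(42.2), array([ 454.7, -305.8,    8. ]))
dish (array([368.8, 305.8], dtype=float32), np.float64(40.8), array([ 456.9, -300.3,    8. ]))
side head [[ 604.1098465  -198.69353354   84.        ]] dish [[ 452.66734823 -308.68289819    8.        ]] [[381.07760825 254.54133473]]
```

Emit:
{"api": "move_arm", "payload": {
  "dp": [
    [3,5,-20],
    [3,5,-20],
    [1,2,-20],
    [0,0,0],
    [0,0,0]
  ],
  "rotation": [
    [0,0,0],
    [0,0,0],
    [0,0,0],
    [0,0,0],
    [0,0,0]
  ],
  "hand": [1,1,1,1,1]
}}

```text
clock: 2.28
eef_pos: [603.7, -199.0, 146.6]
eef_rot: [3.141, -0.001, 0.232]
wrist_force: [-0.7, -0.3, 0.3]
finger_gap: 93.9
finger_force: 0.0
```

```bash
python3 - <<'E'
from h import *
c=cam("wrist"); print(c["s"]["eef_pos"])
p=proj(c,[605,-197,84])[0]; print(p)
for o in circ(c,p,84,20): print("head",o)
show(c,"w2",(200,80,420,300),2.5)
print("offset",200,80)
E
```

```text
[ 603.73603703 -199.01025643  146.59018294]
[317.90424544 210.3289477 ]
head (array([319.2, 210.8], dtype=float32), np.float64(19.7), array([ 604.9, -198. ,   84. ]))
head (array([315.2, 182.8], dtype=float32), np.float64(21.8), array([ 624.1, -190.6,   84. ]))
head (array([319.2, 212.8], dtype=float32), np.float64(21.0), array([ 603.5, -198.3,   84. ]))
head (array([323.8, 181.8], dtype=float32), np.float64(22.6), array([ 626.2, -196.2,   84. ]))
head (array([316.8, 193.2], dtype=float32), np.float64(22.6), array([ 617. , -193.4,   84. ]))
offset 200 80
```

View pics/w2.png

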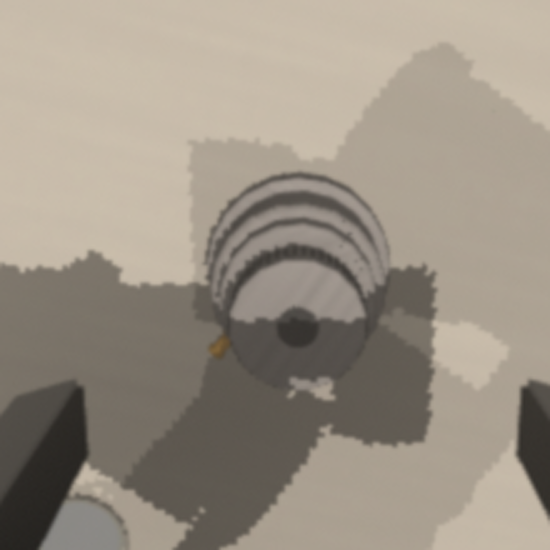

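The dimple sits at (319.2,210.8), which puts the head at (604.9,-198.0), and the fingers straddle it. I'll go down to TCP z ≈ 68.5 and grip.

Emit:
{"api": "move_arm", "payload": {
  "dp": [
    [1,1,-25],
    [0,0,-25],
    [0,0,-18],
    [0,0,-10],
    [0,0,0],
    [0,0,0]
  ],
  "rotation": [
    [0,0,0],
    [0,0,0],
    [0,0,0],
    [0,0,0],
    [0,0,0],
    [0,0,0]
  ],
  "hand": [1,1,1,1,1,1]
}}

```text
clock: 3.08
eef_pos: [605.3, -197.3, 68.4]
eef_rot: [3.141, -0.001, 0.233]
wrist_force: [-1.0, 0.6, -0.1]
finger_gap: 94.2
finger_force: 0.0
```

Emit:
{"api": "move_arm", "payload": {
  "dp": [
    [0,0,0],
    [0,0,0],
    [0,0,0],
    [0,0,0],
    [0,0,0],
    [0,0,0],
    [0,0,0],
    [0,0,0]
  ],
  "rotation": [
    [0,0,0],
    [0,0,0],
    [0,0,0],
    [0,0,0],
    [0,0,0],
    [0,0,0],
    [0,0,0],
    [0,0,0]
  ],
  "hand": [0.6,0.45,0.3,0.3,0.3,0.3,0.3,0.3],
  "newtons": 30
}}

```text
clock: 4.08
eef_pos: [604.9, -197.2, 67.4]
eef_rot: [3.142, 0.0, 0.233]
wrist_force: [0.5, 0.1, 0.5]
finger_gap: 38.9
finger_force: 30.0
```

Emit:
{"api": "move_arm", "payload": {
  "dp": [
    [0,0,4],
    [0,0,8],
    [0,0,12],
    [0,0,12],
    [0,0,12],
    [0,0,12],
    [0,0,6],
    [0,0,0]
  ],
  "rotation": [
    [0,0,0],
    [0,0,0],
    [0,0,0],
    [0,0,0],
    [0,0,0],
    [0,0,0],
    [0,0,0],
    [0,0,0]
  ],
  "hand": [0.3,0.3,0.3,0.3,0.3,0.3,0.3,0.3]
}}

```text
clock: 5.08
eef_pos: [605.0, -197.2, 133.8]
eef_rot: [3.141, -0.0, 0.233]
wrist_force: [0.1, 0.4, -2.2]
finger_gap: 39.2
finger_force: 30.0
```

```bash
python3 - <<'E'
from h import *
c=cam("wrist"); print(c["s"]["eef_pos"],c["s"]["finger_gap"])
d=cam("side"); 
im=np.hstack([c["im"][:,120:520],cv2.resize(d["im"][130:330,240:440],(400,400))]); cv2.imwrite("pics/a3.png",im)
g=cv2.cvtColor(d["im"],cv2.COLOR_BGR2GRAY); print(proj(d,[453,76,50]))
E
```

```text
[ 604.9860299  -197.21144195  133.82014008] 39.17551828871442
[[279.842254   191.09345269]]
```

View pics/a3.png

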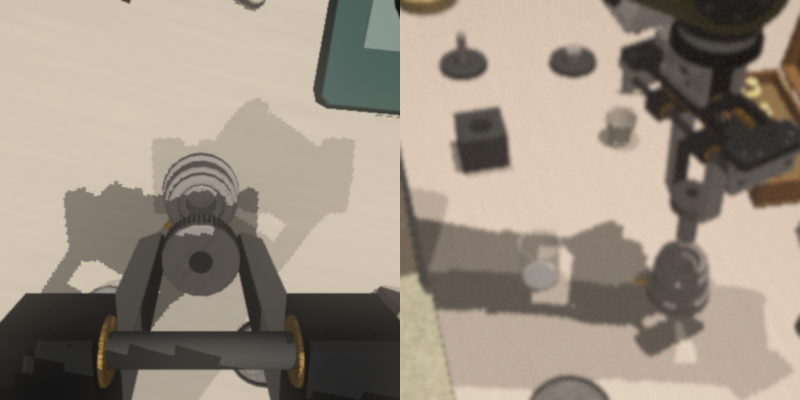

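Left half: the plunger is held (dimple at about (321,262)) and the ring is still on the stack. Right half: the block is clear. I'll carry the plunger to a spot short of the block, so the hole shows ahead of it.

Emit:
{"api": "move_arm", "payload": {
  "dp": [
    [-12,15,5],
    [-24,31,5],
    [-24,31,0],
    [-24,31,0],
    [-24,31,0],
    [-24,31,0],
    [-24,31,0],
    [-24,31,0],
    [-12,15,0],
    [0,0,0]
  ],
  "rotation": [
    [0,0,0],
    [0,0,0],
    [0,0,0],
    [0,0,0],
    [0,0,0],
    [0,0,0],
    [0,0,0],
    [0,0,0],
    [0,0,0],
    [0,0,0]
  ],
  "hand": [0.3,0.3,0.3,0.3,0.3,0.3,0.3,0.3,0.3,0.3]
}}

```text
clock: 6.42
eef_pos: [412.8, 50.2, 143.5]
eef_rot: [3.141, -0.0, 0.234]
wrist_force: [0.8, -0.2, -1.6]
finger_gap: 39.3
finger_force: 30.0
```

```bash
python3 - <<'E'
from h import *
c=cam("wrist"); print(c["s"]["eef_pos"])
p=proj(c,[453,74,50])[0]; print(p)
for o in circ(c,p,50,15): print("hole",o)
q=proj(c,c["s"]["eef_pos"]+[0,0,16])[0]; print(q)
for o in circ(c,q,c["s"]["eef_pos"][2]+16.5,20): print("head",o)
show(c,"w4",(150,30,500,290),2)
E
```

```text
[412.81331435  50.23761171 143.54513648]
[302.21082628 144.13162015]
hole (array([281.8, 118.8], dtype=float32), np.float64(17.0), array([467.9,  93. ,  50. ]))
[320.21049257 261.47913993]
head (array([320.8, 266.2], dtype=float32), np.float64(21.6), array([410.6,  49.4, 160. ]))
head (array([323.2, 259.2], dtype=float32), np.float64(18.6), array([414.6,  49.1, 160. ]))
```

View pics/w4.png

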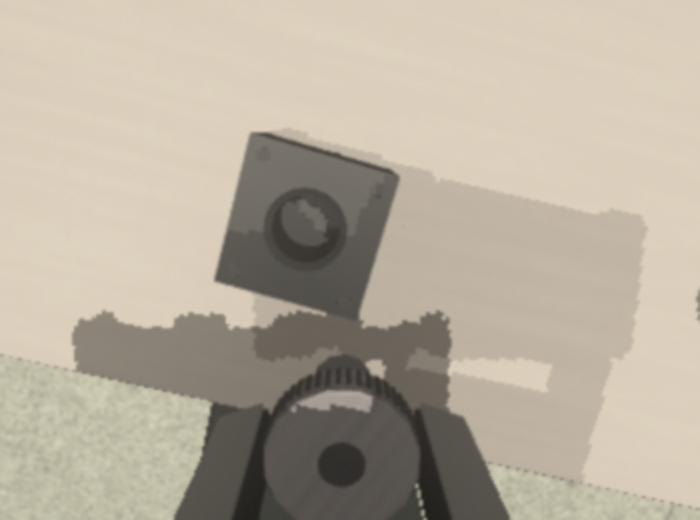

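The hole mouth is centred at (303,144.5) px and the plunger dimple is at (321,262) px.

```bash
python3 - <<'E'
from h import *
c=cam("wrist"); e=c["s"]["eef_pos"]
H=ray(c,(303,144.5),50)[0]; D=ray(c,(321,262),e[2]+16.5)[0]; print(e,H,D,D-e,(H-D).round(1))
E
```

```text
[413.30238178  49.69886045 143.57421491] [453.38144491  72.78150223  50.        ] [413.35083011  49.30783601 160.07421491] [ 0.04844833 -0.39102443 16.5       ] [  40.    23.5 -110.1]
```

Emit:
{"api": "move_arm", "payload": {
  "dp": [
    [15,9,0],
    [15,9,0],
    [10,5.5,0],
    [0,0,-15],
    [0,0,-15],
    [0,0,-10],
    [0,0,0],
    [0,0,0]
  ],
  "rotation": [
    [0,0,0],
    [0,0,0],
    [0,0,0],
    [0,0,0],
    [0,0,0],
    [0,0,0],
    [0,0,0],
    [0,0,0]
  ],
  "hand": [0.3,0.3,0.3,0.3,0.3,0.3,0.3,0.3]
}}

```text
clock: 7.52
eef_pos: [453.1, 73.3, 103.8]
eef_rot: [3.142, -0.001, 0.233]
wrist_force: [-0.4, 0.1, -1.6]
finger_gap: 39.3
finger_force: 30.0
```

Emit:
{"api": "move_arm", "payload": {
  "dp": [
    [0,0,-7],
    [0,0,-7],
    [0,0,-7],
    [0,0,-7],
    [0,0,-7],
    [0,0,-7],
    [0,0,-4],
    [0,0,0]
  ],
  "rotation": [
    [0,0,0],
    [0,0,0],
    [0,0,0],
    [0,0,0],
    [0,0,0],
    [0,0,0],
    [0,0,0],
    [0,0,0]
  ],
  "hand": [0.3,0.3,0.3,0.3,0.3,0.3,0.3,0.3]
}}

```text
clock: 8.52
eef_pos: [452.8, 73.3, 57.2]
eef_rot: [-3.142, 0.0, 0.233]
wrist_force: [-0.9, 0.3, -2.6]
finger_gap: 39.1
finger_force: 30.0
```

Freely in the hole. I'll lower it slowly until it touches.

Emit:
{"api": "move_arm", "payload": {
  "dp": [
    [0,0,-2],
    [0,0,-1.5],
    [0,0,-1],
    [0,0,-0.5],
    [0,0,0]
  ],
  "rotation": [
    [0,0,0],
    [0,0,0],
    [0,0,0],
    [0,0,0],
    [0,0,0]
  ],
  "hand": [0.3,0.3,0.3,0.3,0.3]
}}

```text
clock: 9.15
eef_pos: [452.9, 73.4, 52.4]
eef_rot: [-3.142, -0.0, 0.233]
wrist_force: [0.4, 0.5, -1.6]
finger_gap: 39.3
finger_force: 30.0
```

Emit:
{"api": "move_arm", "payload": {
  "dp": [
    [0,0,-0.5],
    [0,0,-0.5],
    [0,0,-0.5],
    [0,0,0]
  ],
  "rotation": [
    [0,0,0],
    [0,0,0],
    [0,0,0],
    [0,0,0]
  ],
  "hand": [0.3,0.3,0.3,0.3]
}}

```text
clock: 9.65
eef_pos: [453.0, 73.4, 51.4]
eef_rot: [3.142, -0.0, 0.233]
wrist_force: [-3.6, -0.1, 5.5]
finger_gap: 39.2
finger_force: 30.0
```

Emit:
{"api": "move_arm", "payload": {
  "dp": [
    [0,0,0],
    [0,0,0],
    [0,0,0],
    [0,0,0],
    [0,0,0],
    [0,0,20],
    [0,0,30],
    [0,0,40],
    [0,0,0]
  ],
  "rotation": [
    [0,0,0],
    [0,0,0],
    [0,0,0],
    [0,0,0],
    [0,0,0],
    [0,0,0],
    [0,0,0],
    [0,0,0],
    [0,0,0]
  ],
  "hand": [0.45,0.55,0.7,0.8,0.8,0.8,0.8,0.8,0.8]
}}

```text
clock: 10.78
eef_pos: [454.1, 73.5, 143.4]
eef_rot: [3.141, -0.005, 0.233]
wrist_force: [-1.2, 0.1, -0.6]
finger_gap: 75.4
finger_force: 0.0
```

```bash
python3 - <<'E'
from h import *
c=cam("wrist"); print(c["s"]["eef_pos"])
d=cam("side"); 
im=np.hstack([c["im"][:,120:520],cv2.resize(d["im"][130:330,240:440],(400,400))]); cv2.imwrite("pics/a5.png",im)
E
```

```text
[454.12055253  73.47027563 143.37595849]
```

View pics/a5.png

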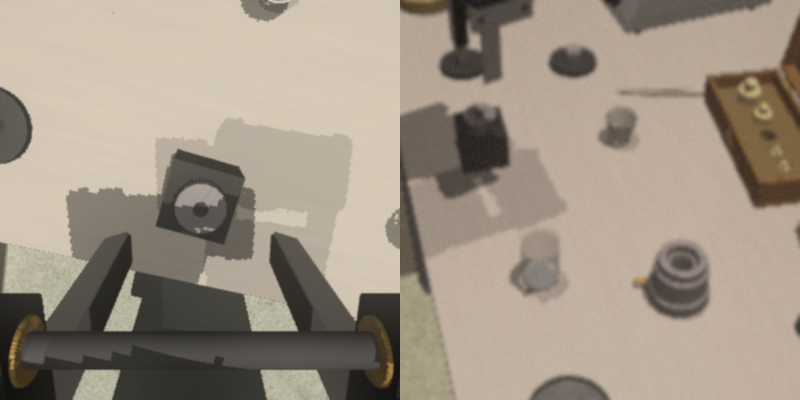

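The plunger sits in the block with its dimple at (321,209). The ring shows on the stack at side px (381,260). Heading back to the stack.

Emit:
{"api": "move_arm", "payload": {
  "dp": [
    [15,-27,0],
    [19,-34,0],
    [19,-34,0],
    [19,-34,0],
    [19,-34,0],
    [19,-34,0],
    [19,-34,0],
    [14,-27,-10],
    [8,-13,-15],
    [0,0,0]
  ],
  "rotation": [
    [0,0,0],
    [0,0,0],
    [0,0,0],
    [0,0,0],
    [0,0,0],
    [0,0,0],
    [0,0,0],
    [0,0,0],
    [0,0,0],
    [0,0,0]
  ],
  "hand": [1,1,1,1,1,1,1,1,1,1]
}}

```text
clock: 12.12
eef_pos: [602.9, -197.9, 113.0]
eef_rot: [-3.139, 0.004, 0.232]
wrist_force: [-0.0, 0.5, -0.3]
finger_gap: 94.1
finger_force: 0.0
```

```bash
python3 - <<'E'
from h import *
c=cam("wrist"); print(c["s"]["eef_pos"])
p=proj(c,[605,-198,58])[0]; print(p)
for o in circ(c,p,58,25,.08): print("ring od",o)
for o in circ(c,p,58,17,.08): print("ring hole",o)
show(c,"w6",(200,80,420,300),2.5)
E
```

```text
[ 602.85682524 -197.88848147  112.96981543]
[321.38803258 212.82960496]
ring od (array([321.2, 198.8], dtype=float32), np.float64(25.9), array([ 614.8, -195.6,   58. ]))
ring od (array([320.8, 211.2], dtype=float32), np.float64(25.6), array([ 606. , -197.3,   58. ]))
ring od (array([320.8, 213.2], dtype=float32), np.float64(24.8), array([ 604.6, -197.6,   58. ]))
ring od (array([321.2, 191.2], dtype=float32), np.float64(26.7), array([ 619.9, -194.4,   58. ]))
ring od (array([318.8, 193.8], dtype=float32), np.float64(26.0), array([ 617.8, -193.1,   58. ]))
ring hole (array([321.2, 212.8], dtype=float32), np.float64(18.0), array([ 605. , -197.9,   58. ]))
ring hole (array([329.2, 180.8], dtype=float32), np.float64(18.0), array([ 628.3, -197.9,   58. ]))
ring hole (array([310.2, 182.2], dtype=float32), np.float64(18.0), array([ 624.3, -185.7,   58. ]))
ring hole (array([315.2, 179.2], dtype=float32), np.float64(18.0), array([ 627.1, -188.5,   58. ]))
ring hole (array([322.2, 177.8], dtype=float32), np.float64(17.6), array([ 629.2, -192.9,   58. ]))
```

View pics/w6.png

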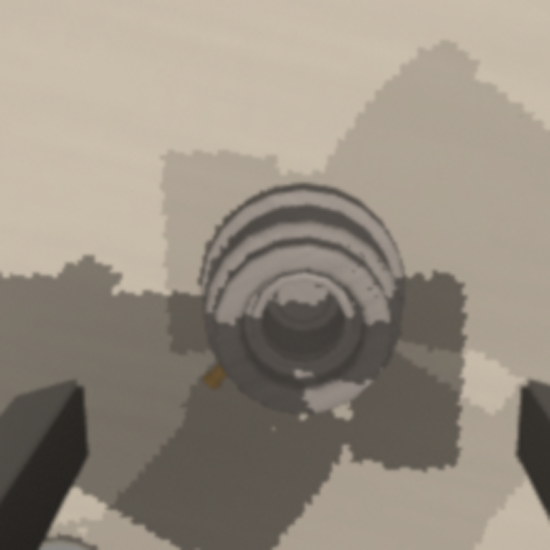

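The ring's outline and hole are centred at (321,213) px, which is (605,-197.8). Going down to z ≈ 48.5 to grip it above the body.

Emit:
{"api": "move_arm", "payload": {
  "dp": [
    [2,0,-22],
    [0,0,-22],
    [0,0,-14],
    [0,0,-6],
    [0,0,0],
    [0,0,0]
  ],
  "rotation": [
    [0,0,0],
    [0,0,0],
    [0,0,0],
    [0,0,0],
    [0,0,0],
    [0,0,0]
  ],
  "hand": [1,1,1,1,1,1]
}}

```text
clock: 12.92
eef_pos: [606.2, -197.7, 52.8]
eef_rot: [3.141, -0.001, 0.233]
wrist_force: [-0.1, 0.5, -0.9]
finger_gap: 94.0
finger_force: 0.0
```

Emit:
{"api": "move_arm", "payload": {
  "dp": [
    [-1,0,-2.5],
    [0,0,-2],
    [0,0,0],
    [0,0,0],
    [0,0,0],
    [0,0,0],
    [0,0,0],
    [0,0,0],
    [0,0,0]
  ],
  "rotation": [
    [0,0,0],
    [0,0,0],
    [0,0,0],
    [0,0,0],
    [0,0,0],
    [0,0,0],
    [0,0,0],
    [0,0,0],
    [0,0,0]
  ],
  "hand": [1,0.9,0.7,0.6,0.4,0.4,0.4,0.4,0.4],
  "newtons": 30
}}

```text
clock: 14.05
eef_pos: [604.9, -197.6, 47.5]
eef_rot: [-3.142, -0.0, 0.233]
wrist_force: [-0.5, 0.5, -0.6]
finger_gap: 47.2
finger_force: 30.0
```

Emit:
{"api": "move_arm", "payload": {
  "dp": [
    [0,0,3],
    [0,0,6],
    [0,0,12],
    [0,0,15],
    [0,0,15],
    [0,0,12],
    [0,0,0]
  ],
  "rotation": [
    [0,0,0],
    [0,0,0],
    [0,0,0],
    [0,0,0],
    [0,0,0],
    [0,0,0],
    [0,0,0]
  ],
  "hand": [0.4,0.4,0.4,0.4,0.4,0.4,0.4]
}}

```text
clock: 14.92
eef_pos: [605.3, -197.8, 111.7]
eef_rot: [3.141, -0.002, 0.233]
wrist_force: [-0.1, -0.5, -1.6]
finger_gap: 47.4
finger_force: 30.0
```

```bash
python3 - <<'E'
from h import *
c=cam("wrist"); e=c["s"]["eef_pos"]; print(e,c["s"]["finger_gap"])
p=proj(c,e+[0,0,10])[0]; print(p)
for o in circ(c,p,e[2]+10,25,.08): print("ring od",o)
for o in circ(c,p,e[2]+10,17,.08): print("ring hole",o)
d=cam("side"); 
im=np.hstack([c["im"][:,120:520],cv2.resize(d["im"][130:330,270:470],(400,400))]); cv2.imwrite("pics/a7.png",im)
E
```

```text
[ 605.30124726 -197.80100858  111.68570657] 47.38386375380462
[320.23894064 256.29910912]
ring od (array([323.2, 251.8], dtype=float32), np.float64(24.6), array([ 608.1, -198.7,  121.7]))
ring od (array([324.8, 253.2], dtype=float32), np.float64(23.4), array([ 607.5, -199.7,  121.7]))
ring od (array([322.8, 249.8], dtype=float32), np.float64(25.6), array([ 609.2, -198.2,  121.7]))
ring od (array([323.2, 254.8], dtype=float32), np.float64(23.2), array([ 606.5, -199.1,  121.7]))
ring od (array([320.8, 252.8], dtype=float32), np.float64(24.4), array([ 607.3, -197.6,  121.7]))
ring hole (array([333.2, 259.8], dtype=float32), np.float64(17.9), array([ 605. , -204.8,  121.7]))
```

View pics/a7.png

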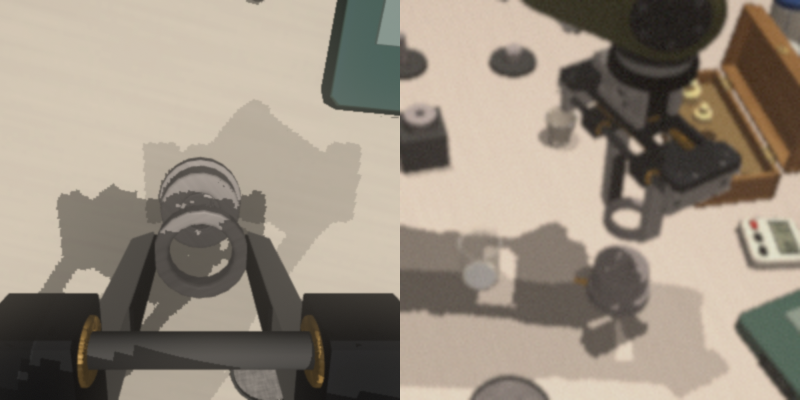

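The ring is held level, centred near (320,252) px, and the body is left standing. Carrying it to just short of the ring stand.

Emit:
{"api": "move_arm", "payload": {
  "dp": [
    [-3,25,5],
    [-4,45,5],
    [-4,50,0],
    [-4,50,0],
    [-4,50,0],
    [-4,50,0],
    [-4,50,0],
    [-4,45,0],
    [-4,40,0],
    [0,0,0]
  ],
  "rotation": [
    [0,0,0],
    [0,0,0],
    [0,0,0],
    [0,0,0],
    [0,0,0],
    [0,0,0],
    [0,0,0],
    [0,0,0],
    [0,0,0],
    [0,0,0]
  ],
  "hand": [0.4,0.4,0.4,0.4,0.4,0.4,0.4,0.4,0.4,0.4]
}}

```text
clock: 16.27
eef_pos: [568.4, 210.5, 120.1]
eef_rot: [-3.141, 0.001, 0.237]
wrist_force: [1.5, -0.4, -1.3]
finger_gap: 47.6
finger_force: 30.0
```

```bash
python3 - <<'E'
from h import *
c=cam("wrist"); e=c["s"]["eef_pos"]; print(e,c["s"]["finger_gap"])
p=proj(c,[615,219,28])[0]; print(p)
for o in circ(c,p,28,12,.15): print("post",o)
for o in circ(c,p,8,34,.08): print("foot",o)
show(c,"w8",(150,30,500,290),2)
E
```

```text
[568.4283101  210.48096314 120.10547997] 47.560638972815276
[323.87324508 140.70652668]
post (array([310.2, 134.2], dtype=float32), np.float64(10.6), array([617.3, 230.1,  28. ]))
post (array([314.8, 133.8], dtype=float32), np.float64(10.6), array([618.4, 226.9,  28. ]))
post (array([311.2, 132.2], dtype=float32), np.float64(10.6), array([618.9, 229.7,  28. ]))
post (array([293.8, 115.2], dtype=float32), np.float64(13.4), array([628. , 245.1,  28. ]))
post (array([313.2, 102.8], dtype=float32), np.float64(11.7), array([640.1, 233.1,  28. ]))
foot (array([313.2, 129.8], dtype=float32), np.float64(33.2), array([619.3, 228.7,   8. ]))
foot (array([311.2, 130.2], dtype=float32), np.float64(34.0), array([618.5, 230.1,   8. ]))
foot (array([315.8, 129.2], dtype=float32), np.float64(34.6), array([620.1, 226.8,   8. ]))
foot (array([312.8, 127.8], dtype=float32), np.float64(31.6), array([620.7, 229.4,   8. ]))
foot (array([314.8, 131.2], dtype=float32), np.float64(34.8), array([618.4, 227.2,   8. ]))
```

View pics/w8.png

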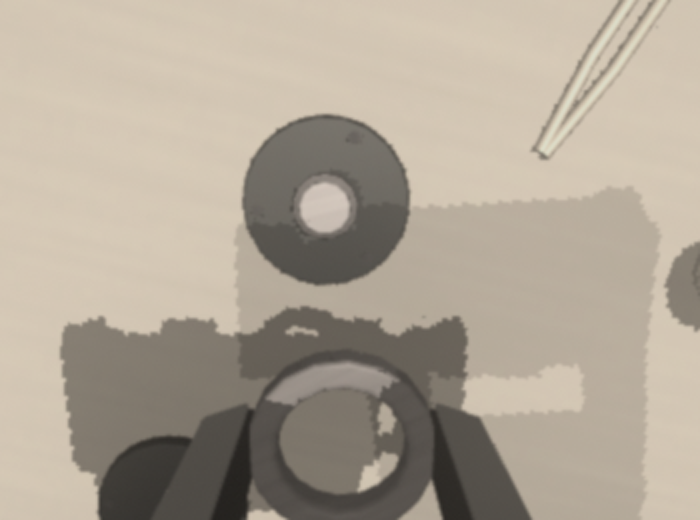

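The post top is at px (312.5,134), the foot at (313,130) and the held ring's hole at (321,250.5).

```bash
python3 - <<'E'
from h import *
c=cam("wrist"); e=c["s"]["eef_pos"]
P=ray(c,(312.5,134),28)[0];F=ray(c,(313,130),8)[0]; D=ray(c,(321,250.5),e[2]+10.5)[0]; print(e,P,F,D,D-e,(P-D).round(1),(F-D).round(1))
E
```

```text
[568.83077777 208.87086977 120.1231288 ] [618.29104856 226.78638972  28.        ] [619.46006258 227.09405252   8.        ] [572.31634326 209.29453644 130.6231288 ] [ 3.48556549  0.42366667 10.5       ] [  46.    17.5 -102.6] [  47.1   17.8 -122.6]
```

Emit:
{"api": "move_arm", "payload": {
  "dp": [
    [16,6,0],
    [16,6,0],
    [14.5,5.5,-10],
    [0,0,-20],
    [0,0,-20],
    [0,0,-15],
    [0,0,-10],
    [0,0,0],
    [0,0,0]
  ],
  "rotation": [
    [0,0,0],
    [0,0,0],
    [0,0,0],
    [0,0,0],
    [0,0,0],
    [0,0,0],
    [0,0,0],
    [0,0,0],
    [0,0,0]
  ],
  "hand": [0.4,0.4,0.4,0.4,0.4,0.4,0.4,0.4,0.4]
}}

```text
clock: 17.5
eef_pos: [616.7, 225.0, 46.1]
eef_rot: [-3.141, -0.001, 0.233]
wrist_force: [-0.3, -0.0, -1.3]
finger_gap: 47.5
finger_force: 30.0
```

Emit:
{"api": "move_arm", "payload": {
  "dp": [
    [-1,1.2,-4],
    [0,0,-4],
    [0,0,-4],
    [0,0,-4],
    [0,0,-4],
    [0,0,-4],
    [0,0,-4],
    [0,0,-4],
    [0,0,0]
  ],
  "rotation": [
    [0,0,0],
    [0,0,0],
    [0,0,0],
    [0,0,0],
    [0,0,0],
    [0,0,0],
    [0,0,0],
    [0,0,0],
    [0,0,0]
  ],
  "hand": [0.4,0.4,0.4,0.4,0.4,0.4,0.4,0.4,0.4]
}}

```text
clock: 18.62
eef_pos: [615.4, 226.2, 13.2]
eef_rot: [-3.141, -0.0, 0.233]
wrist_force: [3.0, 2.4, -2.3]
finger_gap: 47.3
finger_force: 30.0
```

Emit:
{"api": "move_arm", "payload": {
  "dp": [
    [1,0.7,-1.5],
    [0,0,-1],
    [0,0,-0.5],
    [0,0,-0.5],
    [0,0,0]
  ],
  "rotation": [
    [0,0,0],
    [0,0,0],
    [0,0,0],
    [0,0,0],
    [0,0,0]
  ],
  "hand": [0.4,0.4,0.4,0.4,0.4]
}}

```text
clock: 19.25
eef_pos: [616.3, 226.7, 9.9]
eef_rot: [3.142, 0.0, 0.233]
wrist_force: [-0.4, -0.1, -1.0]
finger_gap: 47.4
finger_force: 30.0
```

Emit:
{"api": "move_arm", "payload": {
  "dp": [
    [0,0,-0.3],
    [0,0,-0.4],
    [0,0,-0.4],
    [0,0,0]
  ],
  "rotation": [
    [0,0,0],
    [0,0,0],
    [0,0,0],
    [0,0,0]
  ],
  "hand": [0.4,0.4,0.4,0.4]
}}

```text
clock: 19.75
eef_pos: [616.5, 226.8, 9.5]
eef_rot: [3.142, -0.0, 0.233]
wrist_force: [-3.8, -1.0, 6.3]
finger_gap: 47.5
finger_force: 30.0
```

Emit:
{"api": "move_arm", "payload": {
  "dp": [
    [0,0,0],
    [0,0,0],
    [0,0,0],
    [0,0,0],
    [0,0,15],
    [0,0,30],
    [0,0,40],
    [0,0,20],
    [0,0,0]
  ],
  "rotation": [
    [0,0,0],
    [0,0,0],
    [0,0,0],
    [0,0,0],
    [0,0,0],
    [0,0,0],
    [0,0,0],
    [0,0,0],
    [0,0,0]
  ],
  "hand": [0.55,0.7,0.85,0.85,0.85,0.85,0.85,0.85,1]
}}

```text
clock: 20.88
eef_pos: [616.9, 226.9, 115.3]
eef_rot: [-3.141, -0.003, 0.233]
wrist_force: [0.9, 0.2, -1.2]
finger_gap: 86.7
finger_force: 0.0
```

```bash
python3 - <<'E'
from h import *
c=cam("wrist"); e=c["s"]["eef_pos"]; print(e)
show(c,"w9",(120,20,520,320),1.5)
E
```

```text
[616.89800473 226.90580185 115.26743538]
```

View pics/w9.png

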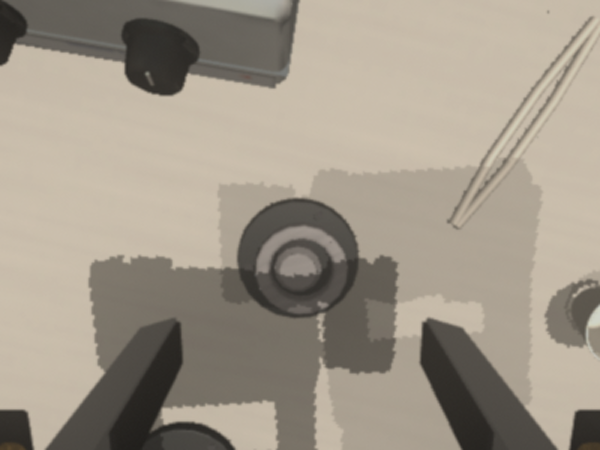

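The ring lies flat round the post, concentric at about crop (297,265). Back to the stack for the body.

Emit:
{"api": "move_arm", "payload": {
  "dp": [
    [-2,-25,0],
    [-2,-50,0],
    [-2,-55,0],
    [-2,-55,0],
    [-1,-55,0],
    [-1,-55,0],
    [-1,-55,0],
    [-1,-45,-10],
    [0,-29.5,-10],
    [0,0,0]
  ],
  "rotation": [
    [0,0,0],
    [0,0,0],
    [0,0,0],
    [0,0,0],
    [0,0,0],
    [0,0,0],
    [0,0,0],
    [0,0,0],
    [0,0,0],
    [0,0,0]
  ],
  "hand": [1,1,1,1,1,1,1,1,1,1]
}}

```text
clock: 22.18
eef_pos: [602.5, -200.0, 91.6]
eef_rot: [-3.14, 0.003, 0.23]
wrist_force: [-0.0, 0.8, -0.8]
finger_gap: 94.2
finger_force: 0.0
```

```bash
python3 - <<'E'
from h import *
c=cam("wrist"); e=c["s"]["eef_pos"]; print(e)
p=proj(c,[605,-198,46])[0]; print(p)
for o in circ(c,p,46,29,.06,3): print("body od",o)
for o in circ(c,p,49,15,.1,3): print("collar",o)
for o in circ(c,p,49,12,.1,3): print("bore",o)
E
```

```text
[ 602.52454008 -200.04111918   91.56790476]
[318.27868875 216.18176841]
body od (array([317.8, 201.8], dtype=float32), np.float64(30.4), array([ 614.6, -195.4,   46. ]))
body od (array([318.2, 204.2], dtype=float32), np.float64(30.0), array([ 613. , -196.1,   46. ]))
body od (array([317.2, 207.2], dtype=float32), np.float64(28.0), array([ 610.9, -195.9,   46. ]))
collar (array([317.2, 220.8], dtype=float32), np.float64(16.3), array([ 602.8, -197.8,   49. ]))
collar (array([318.8, 217.8], dtype=float32), np.float64(14.4), array([ 605. , -198.3,   49. ]))
collar (array([310.8, 181.8], dtype=float32), np.float64(16.3), array([ 627.4, -187.9,   49. ]))
bore (array([298.8, 187.2], dtype=float32), np.float64(12.5), array([ 622.2, -181.2,   49. ]))
bore (array([302.2, 182.2], dtype=float32), np.float64(11.8), array([ 625.9, -182.7,   49. ]))
bore (array([340.2, 187.2], dtype=float32), np.float64(11.0), array([ 628.2, -207.1,   49. ]))
```

Emit:
{"api": "move_arm", "payload": {
  "dp": [
    [2,2,-20],
    [0,0,-20],
    [0,0,-15],
    [0,0,-10],
    [0,0,0],
    [0,0,0]
  ],
  "rotation": [
    [0,0,0],
    [0,0,0],
    [0,0,0],
    [0,0,0],
    [0,0,0],
    [0,0,0]
  ],
  "hand": [1,1,1,1,1,1]
}}

```text
clock: 22.98
eef_pos: [606.7, -195.9, 29.4]
eef_rot: [3.141, -0.001, 0.233]
wrist_force: [0.6, 0.6, 0.1]
finger_gap: 94.0
finger_force: 0.0
```

Emit:
{"api": "move_arm", "payload": {
  "dp": [
    [-1.5,-2,-4],
    [0,0,-4],
    [0,0,0],
    [0,0,0],
    [0,0,0],
    [0,0,0],
    [0,0,0],
    [0,0,0],
    [0,0,0]
  ],
  "rotation": [
    [0,0,0],
    [0,0,0],
    [0,0,0],
    [0,0,0],
    [0,0,0],
    [0,0,0],
    [0,0,0],
    [0,0,0],
    [0,0,0]
  ],
  "hand": [1,1,0.8,0.65,0.5,0.5,0.5,0.5,0.5],
  "newtons": 40
}}

```text
clock: 24.1
eef_pos: [604.9, -197.7, 20.9]
eef_rot: [-3.142, -0.0, 0.233]
wrist_force: [-1.1, 0.5, 1.0]
finger_gap: 53.1
finger_force: 39.9
```

Emit:
{"api": "move_arm", "payload": {
  "dp": [
    [0,0,3],
    [0,0,6],
    [0,0,12],
    [0,0,15],
    [0,0,15],
    [0,0,15],
    [0,0,10],
    [0,0,0]
  ],
  "rotation": [
    [0,0,0],
    [0,0,0],
    [0,0,0],
    [0,0,0],
    [0,0,0],
    [0,0,0],
    [0,0,0],
    [0,0,0]
  ],
  "hand": [0.5,0.5,0.5,0.5,0.5,0.5,0.5,0.5]
}}

```text
clock: 25.1
eef_pos: [605.2, -197.9, 97.8]
eef_rot: [3.141, -0.001, 0.233]
wrist_force: [0.4, 0.5, -5.8]
finger_gap: 53.1
finger_force: 39.9
```

```bash
python3 - <<'E'
from h import *
c=cam("wrist"); e=c["s"]["eef_pos"]; print(e,c["s"]["finger_gap"],c["s"]["wrist_force"])
d=cam("side"); 
im=np.hstack([c["im"][:,120:520],cv2.resize(d["im"][130:330,270:470],(400,400))]); cv2.imwrite("pics/a10.png",im)
E
```

```text
[ 605.18869689 -197.88611507   97.75191229] 53.0978762962507 [ 0.38129089  0.47183397 -5.79582757]
```

View pics/a10.png

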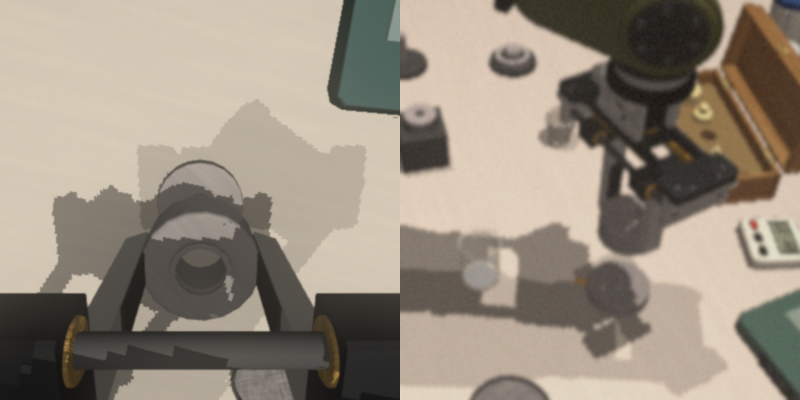

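The body is held, with its collar at (320,266) px, and the base stays on the bench. Carrying it to just short of the tall post.

Emit:
{"api": "move_arm", "payload": {
  "dp": [
    [-11,28,5],
    [-19,46,0],
    [-21,51,0],
    [-21,51,0],
    [-21,51,0],
    [-21,51,0],
    [-21,51,0],
    [-21,51,0],
    [-18,41,0],
    [-11,25,0]
  ],
  "rotation": [
    [0,0,0],
    [0,0,0],
    [0,0,0],
    [0,0,0],
    [0,0,0],
    [0,0,0],
    [0,0,0],
    [0,0,0],
    [0,0,0],
    [0,0,0]
  ],
  "hand": [0.5,0.5,0.5,0.5,0.5,0.5,0.5,0.5,0.5,0.5]
}}

```text
clock: 26.45
eef_pos: [418.7, 249.8, 101.5]
eef_rot: [3.142, 0.001, 0.234]
wrist_force: [1.0, -1.5, -4.8]
finger_gap: 53.3
finger_force: 39.9
```

Emit:
{"api": "move_arm", "payload": {
  "dp": [
    [0,0,0],
    [0,0,0]
  ],
  "rotation": [
    [0,0,0],
    [0,0,0]
  ],
  "hand": [0.5,0.5]
}}

```text
clock: 26.7
eef_pos: [419.9, 247.8, 101.6]
eef_rot: [3.141, 0.0, 0.233]
wrist_force: [0.5, -0.2, -4.7]
finger_gap: 53.5
finger_force: 39.9
```

```bash
python3 - <<'E'
from h import *
c=cam("wrist"); e=c["s"]["eef_pos"]; print(e,c["s"]["finger_gap"])
p=proj(c,[465,258,8])[0]; print(p, proj(c,[465,258,56]))
for o in circ(c,p,8,34,.08): print("foot",o)
show(c,"w11",(150,30,500,290),2)
E
```

```text
[419.93880899 247.78842669 101.55029168] 53.49681496115614
[320.9173955  141.93085213] [[321.00755259 151.13802044]]
foot (array([311.8, 136.2], dtype=float32), np.float64(32.8), array([467.6, 265.7,   8. ]))
foot (array([309.8, 136.2], dtype=float32), np.float64(33.7), array([467.2, 267.2,   8. ]))
foot (array([310.8, 134.2], dtype=float32), np.float64(31.4), array([468.8, 266.8,   8. ]))
foot (array([311.8, 138.2], dtype=float32), np.float64(31.8), array([466.1, 265.4,   8. ]))
foot (array([307.8, 136.8], dtype=float32), np.float64(35.0), array([466.5, 268.6,   8. ]))
```

View pics/w11.png

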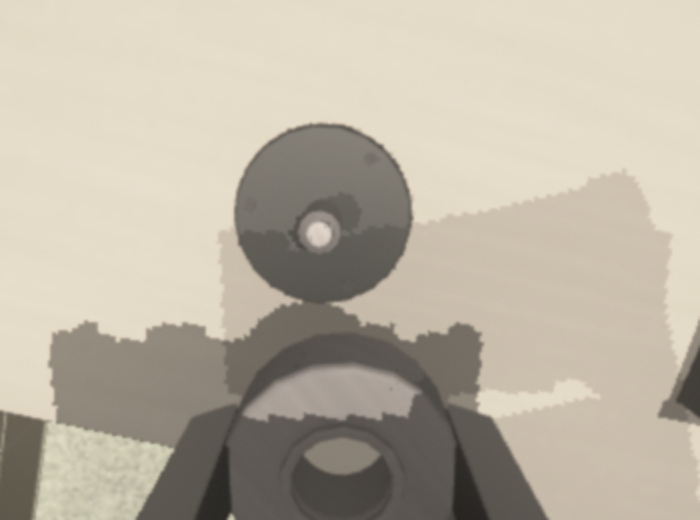

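The post tip is at px (309.5,147), the foot at (311.5,136) and the body's collar centre at about (320.5,272).

```bash
python3 - <<'E'
from h import *
c=cam("wrist"); e=c["s"]["eef_pos"]
P=ray(c,(309.5,147),56)[0];F=ray(c,(311.5,136),8)[0]; D=ray(c,(320.5,272),e[2]+28)[0]; print(e,P,F,D,D-e,(P-D).round(1),(F-D).round(1))
E
```

```text
[420.07652776 247.58330671 101.60795862] [466.00919424 265.4026011   56.        ] [467.84721625 265.73087752   8.        ] [420.56521684 247.55210611 129.60795862] [ 0.48868908 -0.03120059 28.        ] [ 45.4  17.9 -73.6] [  47.3   18.2 -121.6]
```

Emit:
{"api": "move_arm", "payload": {
  "dp": [
    [16,6,0],
    [16,6,0],
    [14,6,0],
    [0,0,-15],
    [0,0,-12],
    [0,0,-7],
    [0,0,0],
    [0,0,0]
  ],
  "rotation": [
    [0,0,0],
    [0,0,0],
    [0,0,0],
    [0,0,0],
    [0,0,0],
    [0,0,0],
    [0,0,0],
    [0,0,0]
  ],
  "hand": [0.5,0.5,0.5,0.5,0.5,0.5,0.5,0.5]
}}

```text
clock: 27.8
eef_pos: [466.0, 266.3, 68.2]
eef_rot: [-3.141, -0.001, 0.233]
wrist_force: [-0.0, -0.5, -3.9]
finger_gap: 53.2
finger_force: 39.9
```

Emit:
{"api": "move_arm", "payload": {
  "dp": [
    [0,-0.7,-4],
    [0,0,-4],
    [0,0,-4],
    [0,0,-4],
    [0,0,-6],
    [0,0,-6],
    [0,0,0]
  ],
  "rotation": [
    [0,0,0],
    [0,0,0],
    [0,0,0],
    [0,0,0],
    [0,0,0],
    [0,0,0],
    [0,0,0]
  ],
  "hand": [0.5,0.5,0.5,0.5,0.5,0.5,0.5]
}}

```text
clock: 28.68
eef_pos: [465.6, 265.4, 39.2]
eef_rot: [3.141, 0.001, 0.233]
wrist_force: [-0.5, -1.0, -5.0]
finger_gap: 53.1
finger_force: 39.9
```

No side force, so the post is in the bore. I'll lower it to about 15 and then slowly.

Emit:
{"api": "move_arm", "payload": {
  "dp": [
    [0,0,-7],
    [0,0,-7],
    [0,0,-5],
    [0,0,-3],
    [0,0,-1.5],
    [0,0,-1],
    [0,0,0]
  ],
  "rotation": [
    [0,0,0],
    [0,0,0],
    [0,0,0],
    [0,0,0],
    [0,0,0],
    [0,0,0],
    [0,0,0]
  ],
  "hand": [0.5,0.5,0.5,0.5,0.5,0.5,0.5]
}}

```text
clock: 29.55
eef_pos: [465.9, 265.6, 15.4]
eef_rot: [-3.142, -0.0, 0.233]
wrist_force: [-0.1, -0.8, -4.3]
finger_gap: 53.6
finger_force: 39.9
```

Emit:
{"api": "move_arm", "payload": {
  "dp": [
    [0,0,-1],
    [0,0,-0.7],
    [0,0,-0.5],
    [0,0,-0.5],
    [0,0,-0.4],
    [0,0,0]
  ],
  "rotation": [
    [0,0,0],
    [0,0,0],
    [0,0,0],
    [0,0,0],
    [0,0,0],
    [0,0,0]
  ],
  "hand": [0.5,0.5,0.5,0.5,0.5,0.5]
}}

```text
clock: 30.3
eef_pos: [465.9, 265.5, 12.9]
eef_rot: [-3.142, -0.0, 0.233]
wrist_force: [-5.4, -2.5, 5.5]
finger_gap: 53.5
finger_force: 40.0
```

Emit:
{"api": "move_arm", "payload": {
  "dp": [
    [0,0,0],
    [0,0,0],
    [0,0,0],
    [0,0,0],
    [0,0,15],
    [0,0,30],
    [0,0,40],
    [0,0,20],
    [0,0,0]
  ],
  "rotation": [
    [0,0,0],
    [0,0,0],
    [0,0,0],
    [0,0,0],
    [0,0,0],
    [0,0,0],
    [0,0,0],
    [0,0,0],
    [0,0,0]
  ],
  "hand": [0.6,0.75,0.9,0.9,0.9,0.9,0.9,0.9,1]
}}

```text
clock: 31.42
eef_pos: [466.6, 265.9, 119.3]
eef_rot: [-3.141, -0.004, 0.233]
wrist_force: [-0.7, 0.4, -0.3]
finger_gap: 91.1
finger_force: 0.0
```

Emit:
{"api": "move_arm", "payload": {
  "dp": [
    [6,-25,0],
    [15,-48,0],
    [16,-53,0],
    [16,-53,0],
    [16,-53,0],
    [16,-53,0],
    [16,-53,0],
    [16,-53,0],
    [13,-45,0],
    [9,-28,0]
  ],
  "rotation": [
    [0,0,0],
    [0,0,0],
    [0,0,-0.11],
    [0,0,-0.12],
    [0,0,-0.12],
    [0,0,-0.12],
    [0,0,-0.12],
    [0,0,-0.12],
    [0,0,-0.1],
    [0,0,0]
  ],
  "hand": [1,1,1,1,1,1,1,1,1,1]
}}

```text
clock: 32.67
eef_pos: [604.6, -200.5, 115.9]
eef_rot: [3.141, 0.002, -0.58]
wrist_force: [-0.1, 0.2, 0.1]
finger_gap: 94.2
finger_force: 0.0
```

```bash
python3 - <<'E'
from h import *
c=cam("wrist"); e=c["s"]["eef_pos"]; print(e,c["s"]["eef_rot"],c["s"]["joints"].round(2))
p=proj(c,[605,-198,16])[0]; print(p)
for o in circ(c,p,16,33,.06): print("disc",o)
for o in circ(c,p,22,9.5,.1,3): print("spigot",o)
hsv=cv2.cvtColor(c["im"],cv2.COLOR_BGR2HSV); m=cv2.inRange(hsv,(8,110,60),(28,255,255))
q=p.astype(int); w=np.zeros_like(m); w[q[1]-70:q[1]+70,q[0]-70:q[0]+70]=1; m*=w
n,l,st,ce=cv2.connectedComponentsWithStats(m)
for i in range(1,n):
    if st[i,4]>8: print(st[i],ce[i],ray(c,ce[i],9)[0].round(1))
d=cam("side")
for X in ([466,265,41],): print(proj(d,X))
im=np.hstack([c["im"][:,120:520],cv2.resize(d["im"][130:330,240:440],(400,400))]); cv2.imwrite("pics/a12.png",im)
E
```

```text
[ 604.5907159  -200.52858471  115.94096045] [ 3.14120320e+00  1.54248102e-03 -5.80259279e-01] [-0.38  0.57  1.35 -0.    1.22  1.77]
[317.51129346 199.29648607]
disc (array([317.8, 197.8], dtype=float32), np.float64(32.8), array([ 606. , -198.9,   16. ]))
disc (array([317.8, 201.8], dtype=float32), np.float64(33.8), array([ 603.2, -197. ,   16. ]))
disc (array([317.8, 195.8], dtype=float32), np.float64(31.3), array([ 607.4, -199.8,   16. ]))
disc (array([319.2, 199.8], dtype=float32), np.float64(34.7), array([ 603.9, -199. ,   16. ]))
disc (array([315.8, 198.8], dtype=float32), np.float64(34.3), array([ 606.2, -197.1,   16. ]))
spigot (array([335.2, 175.2], dtype=float32), np.float64(9.6), array([ 615.1, -221.3,   22. ]))
spigot (array([283.8, 160.2], dtype=float32), np.float64(10.0), array([ 646.9, -194.5,   22. ]))
[317 237   7  13  65] [320.53846154 243.        ] [ 569.1 -177.4    9. ]
[[270.38926169 150.822924  ]]
```

View pics/a12.png

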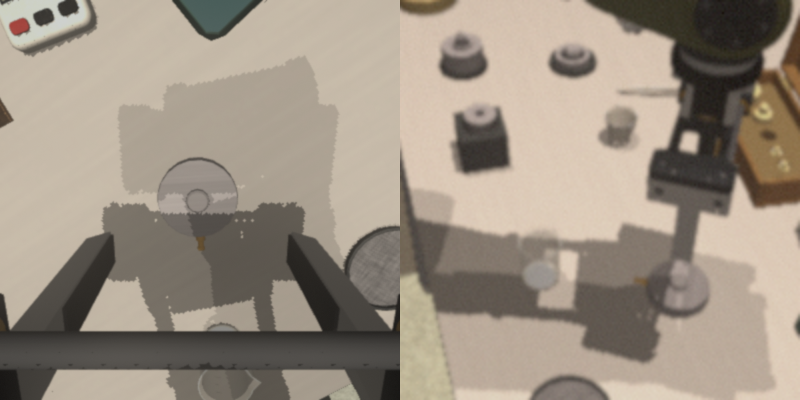

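Side view: plunger, ring and body are all on their stands. In the wrist view the base disc is at (317.5,199) px with the nipple straight below it at (320,243), so the fingers straddle it clear of the nipple. Going down.

Emit:
{"api": "move_arm", "payload": {
  "dp": [
    [0.5,2,-25],
    [0,0,-25],
    [0,0,-25],
    [0,0,-15],
    [0,0,-10],
    [0,0,0],
    [0,0,0]
  ],
  "rotation": [
    [0,0,0.05],
    [0,0,0],
    [0,0,0],
    [0,0,0],
    [0,0,0],
    [0,0,0],
    [0,0,0]
  ],
  "hand": [1,1,1,1,1,1,1]
}}

```text
clock: 33.65
eef_pos: [605.8, -196.6, 18.1]
eef_rot: [-3.141, -0.001, -0.527]
wrist_force: [0.1, 0.3, 0.1]
finger_gap: 94.0
finger_force: 0.0
```

Emit:
{"api": "move_arm", "payload": {
  "dp": [
    [-0.5,-1.2,-5],
    [0,0,-4],
    [0,0,-2.5],
    [0,0,0],
    [0,0,0],
    [0,0,0],
    [0,0,0],
    [0,0,0],
    [0,0,0],
    [0,0,0]
  ],
  "rotation": [
    [0,0,0],
    [0,0,0],
    [0,0,0],
    [0,0,0],
    [0,0,0],
    [0,0,0],
    [0,0,0],
    [0,0,0],
    [0,0,0],
    [0,0,0]
  ],
  "hand": [1,1,1,1,0.85,0.7,0.6,0.6,0.6,0.6],
  "newtons": 45
}}

```text
clock: 34.9
eef_pos: [604.9, -197.7, 5.8]
eef_rot: [-3.142, -0.0, -0.527]
wrist_force: [0.1, 0.4, 1.0]
finger_gap: 65.0
finger_force: 45.0
```

Emit:
{"api": "move_arm", "payload": {
  "dp": [
    [0,0,2],
    [0,0,6],
    [0,0,12],
    [0,0,15],
    [0,0,15],
    [0,0,15],
    [0,0,10],
    [0,0,0]
  ],
  "rotation": [
    [0,0,0],
    [0,0,0],
    [0,0,0],
    [0,0,0],
    [0,0,0],
    [0,0,0],
    [0,0,0],
    [0,0,0]
  ],
  "hand": [0.6,0.6,0.6,0.6,0.6,0.6,0.6,0.6]
}}

```text
clock: 35.9
eef_pos: [605.2, -197.8, 81.6]
eef_rot: [-3.141, -0.001, -0.527]
wrist_force: [-0.0, -0.7, -4.5]
finger_gap: 64.8
finger_force: 45.0
```

Emit:
{"api": "move_arm", "payload": {
  "dp": [
    [-15,-7,5],
    [-28,-12,0],
    [-35,-15,0],
    [-35,-15,0],
    [-35,-15,0],
    [-28,-12,0],
    [-15,-7,0],
    [0,0,0],
    [0,0,0]
  ],
  "rotation": [
    [0,0,0],
    [0,0,0],
    [0,0,0],
    [0,0,0],
    [0,0,0],
    [0,0,0],
    [0,0,0],
    [0,0,0],
    [0,0,0]
  ],
  "hand": [0.6,0.6,0.6,0.6,0.6,0.6,0.6,0.6,0.6]
}}

```text
clock: 37.02
eef_pos: [414.4, -280.5, 85.8]
eef_rot: [-3.141, -0.0, -0.527]
wrist_force: [0.8, -0.3, -4.6]
finger_gap: 64.8
finger_force: 45.0
```

```bash
python3 - <<'E'
from h import *
c=cam("wrist"); e=c["s"]["eef_pos"]; print(e,c["s"]["eef_rot"],c["s"]["finger_gap"],c["s"]["wrist_force"])
p=proj(c,[455,-305,8])[0]; print(p)
for o in circ(c,p,8,41,.06): print("dish",o)
show(c,"w13",(150,30,500,290),2)
E
```

```text
[ 414.41069433 -280.47963848   85.77394635] [-3.14148148e+00 -2.54311514e-04 -5.26903908e-01] 64.80793649165093 [ 0.83362469 -0.27612417 -4.6293981 ]
[321.52039891 143.02306145]
dish (array([323.2, 142.2], dtype=float32), np.float64(38.9), array([ 454.9, -306.3,    8. ]))
dish (array([318.8, 139.2], dtype=float32), np.float64(39.0), array([ 458.3, -304.6,    8. ]))
dish (array([325.2, 143.8], dtype=float32), np.float64(40.4), array([ 453.2, -307.1,    8. ]))
dish (array([320.2, 143.8], dtype=float32), np.float64(40.7), array([ 455., -304.,    8.]))
dish (array([320.8, 141.8], dtype=float32), np.float64(40.5), array([ 456.1, -305. ,    8. ]))
```

View pics/w13.png

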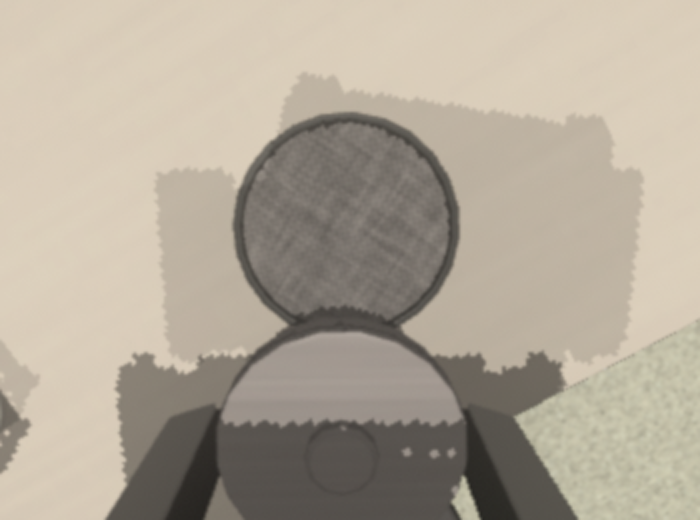

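The dish is centred at px (323.2,142.5) and the held base's spigot is at (321,259).

```bash
python3 - <<'E'
from h import *
c=cam("wrist"); e=c["s"]["eef_pos"]
P=ray(c,(323.2,142.5),8)[0]; D=ray(c,(321,259),e[2]+16.2)[0]; print(e,P,D,D-e,(P-D).round(1))
E
```

```text
[ 414.49002708 -280.38391308   85.70547516] [ 454.80543019 -306.11976576    8.        ] [ 415.61511265 -281.46243826  101.90547516] [ 1.12508558 -1.07852518 16.2       ] [ 39.2 -24.7 -93.9]
```

Emit:
{"api": "move_arm", "payload": {
  "dp": [
    [14,-8.5,0],
    [14,-8.5,0],
    [11,-7.5,0],
    [0,0,-20],
    [0,0,-20],
    [0,0,-15],
    [0,0,-8],
    [0,0,0],
    [0,0,0]
  ],
  "rotation": [
    [0,0,0],
    [0,0,0],
    [0,0,0],
    [0,0,0],
    [0,0,0],
    [0,0,0],
    [0,0,0],
    [0,0,0],
    [0,0,0]
  ],
  "hand": [0.6,0.6,0.6,0.6,0.6,0.6,0.6,0.6,0.6]
}}

```text
clock: 38.25
eef_pos: [453.2, -305.4, 23.4]
eef_rot: [3.141, -0.001, -0.527]
wrist_force: [-0.3, -0.3, -4.3]
finger_gap: 64.8
finger_force: 45.0
```

```bash
python3 - <<'E'
from h import *
c=cam("wrist"); e=c["s"]["eef_pos"]; print(e)
show(c,"w14",(170,110,470,310),2.5)
E
```

```text
[ 453.20878756 -305.37170799   23.38170059]
```

View pics/w14.png

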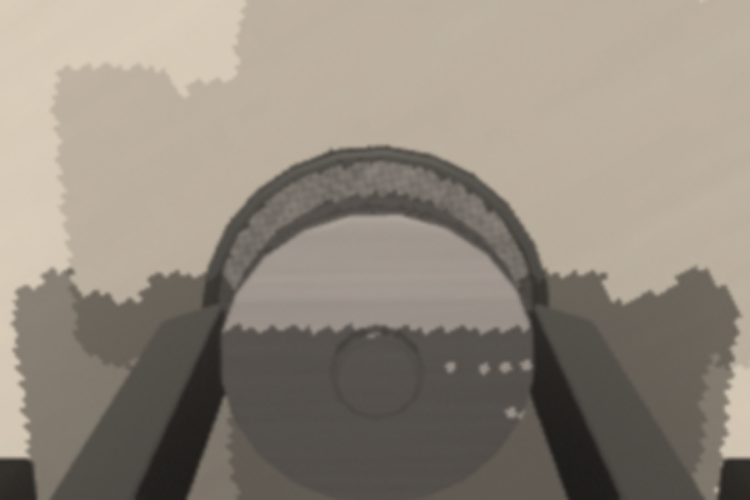

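The dish's outer rim is centred at about px (320.4,237.2). The disc and spigot are at (320.8,258), so the base is centred laterally.

```bash
python3 - <<'E'
from h import *
c=cam("wrist"); e=c["s"]["eef_pos"]; R=Ro.from_euler("z",c["s"]["eef_rot"][2]).as_matrix()
# front edges, tool-x distance from each centre: rim top px, disc top px
for p,z,r in [((320.4,110+147/2.5),8,41),((320.8,110+213/2.5),e[2]+10.2,33),((320.4,237.2),8,0),((320.8,258),e[2]+16.2,0)]:
    W=ray(c,p,z)[0]-R@[r,0,0]; print(W.round(1),(R.T@(W-e)).round(1))
E
```

```text
[ 453.1 -305.4    8. ] [ -0.1  -0.  -15.4]
[ 452.9 -305.5   33.6] [-0.2 -0.3 10.2]
[ 453.5 -305.6    8. ] [  0.4  -0.  -15.4]
[ 454.8 -306.7   39.6] [ 2.  -0.3 16.2]
```

Centred within 1 to 2 mm, so I'll lower it.

Emit:
{"api": "move_arm", "payload": {
  "dp": [
    [0,0,-4],
    [0,0,-4],
    [0,0,-2.5],
    [0,0,-1],
    [0,0,-0.5],
    [0,0,0]
  ],
  "rotation": [
    [0,0,0],
    [0,0,0],
    [0,0,0],
    [0,0,0],
    [0,0,0],
    [0,0,0]
  ],
  "hand": [0.6,0.6,0.6,0.6,0.6,0.6]
}}

```text
clock: 39.1
eef_pos: [452.9, -305.2, 10.8]
eef_rot: [-3.142, -0.0, -0.527]
wrist_force: [1.7, 0.5, -4.9]
finger_gap: 65.2
finger_force: 45.0
```

Emit:
{"api": "move_arm", "payload": {
  "dp": [
    [0,0,-0.5],
    [0,0,-0.5],
    [0,0,-0.4],
    [0,0,0],
    [0,0,0]
  ],
  "rotation": [
    [0,0,0],
    [0,0,0],
    [0,0,0],
    [0,0,0],
    [0,0,0]
  ],
  "hand": [0.6,0.6,0.6,0.6,0.6]
}}

```text
clock: 39.72
eef_pos: [453.0, -305.2, 9.8]
eef_rot: [3.142, -0.0, -0.527]
wrist_force: [-3.5, 3.4, 5.9]
finger_gap: 64.6
finger_force: 45.0
```

Emit:
{"api": "move_arm", "payload": {
  "dp": [
    [0,0,0],
    [0,0,0.3],
    [0,0,0],
    [0,0,0],
    [0,0,10],
    [0,0,25],
    [0,0,40],
    [0,0,30],
    [0,0,0]
  ],
  "rotation": [
    [0,0,0],
    [0,0,0],
    [0,0,0],
    [0,0,0],
    [0,0,0],
    [0,0,0],
    [0,0,0],
    [0,0,0],
    [0,0,0]
  ],
  "hand": [0.75,0.9,0.98,0.98,0.98,0.98,0.98,0.98,0.98]
}}

```text
clock: 40.85
eef_pos: [453.8, -305.8, 117.4]
eef_rot: [3.141, -0.005, -0.527]
wrist_force: [-0.4, -0.6, -0.5]
finger_gap: 91.9
finger_force: 0.0
```

```bash
python3 - <<'E'
from h import *
c=cam("wrist"); e=c["s"]["eef_pos"]; print(e)
p=proj(c,[453,-305.4,20])[0]; print(p)
for o in circ(c,p,20,33,.06,3): print("disc",o)
for o in circ(c,p,26,9.5,.15,3): print("spigot",o)
for o in circ(c,p,8,41,.06,3): print("dish",o)
d=cam("side"); a=cv2.imread("pics/side0.png")
for n,(x,y) in dict(crucible=(350,193),beaker=(310,262)).items():
    t=a[y-20:y+20,x-16:x+16]; r=cv2.matchTemplate(d["im"][y-26:y+26,x-22:x+22],t,cv2.TM_CCOEFF_NORMED); print(n,cv2.minMaxLoc(r)[1::2])
E
```

```text
[ 453.77022161 -305.83771934  117.40194596]
[320.36591446 200.69535739]
disc (array([320.2, 202.2], dtype=float32), np.float64(33.2), array([ 451.9, -304.7,   20. ]))
disc (array([320.2, 200.2], dtype=float32), np.float64(31.8), array([ 453.4, -305.5,   20. ]))
disc (array([321.8, 203.8], dtype=float32), np.float64(34.5), array([ 450.2, -305.1,   20. ]))
spigot (array([363.8, 230.8], dtype=float32), np.float64(8.7), array([ 415. , -323.8,   26. ]))
spigot (array([289.8, 177.2], dtype=float32), np.float64(10.5), array([ 482.7, -295.3,   26. ]))
spigot (array([366.2, 230.8], dtype=float32), np.float64(9.1), array([ 414. , -325.6,   26. ]))
dish (array([319.8, 195.2], dtype=float32), np.float64(40.2), array([ 454.4, -305.6,    8. ]))
dish (array([320.2, 198.2], dtype=float32), np.float64(42.1), array([ 451.9, -304.7,    8. ]))
dish (array([317.8, 195.2], dtype=float32), np.float64(38.5), array([ 455.2, -304.2,    8. ]))
crucible (0.34056901931762695, (3, 2))
beaker (0.19142946600914001, (5, 12))
```

I'll move the arm back to near its start so the side view is clear, then check the bystanders numerically against the first picture.

Emit:
{"api": "move_arm", "payload": {
  "dp": [
    [0,0,30],
    [0,0,40],
    [-30,-20,18],
    [-45,-31,0],
    [-45,-31,0],
    [-45,-31,0],
    [-45,-31,0],
    [-45,-31,0],
    [-45,-31,0],
    [-27,-24,0]
  ],
  "rotation": [
    [0,0,0],
    [0,0,0],
    [0,0,0],
    [0,0,0],
    [0,0,0],
    [0,0,0],
    [0,0,0],
    [0,0,0],
    [0,0,0],
    [0,0,0]
  ],
  "hand": [0.98,0.98,0.98,0.98,0.98,0.98,0.98,0.98,0.98,0.98]
}}

```text
clock: 42.2
eef_pos: [123.7, -535.7, 201.3]
eef_rot: [-3.14, 0.001, -0.529]
wrist_force: [1.1, -0.3, -0.2]
finger_gap: 92.0
finger_force: 0.0
```

```bash
python3 - <<'E'
from h import *
d=cam("side"); a=cv2.imread("pics/side0.png")
print(d["s"]["eef_pos"],d["s"]["clock"])
D=cv2.absdiff(cv2.GaussianBlur(a,(5,5),0),cv2.GaussianBlur(d["im"],(5,5),0)).max(2)
for n,(x,y) in dict(crucible=(350,193),beaker=(310,262),block=(281,195),ring=(326,157),body=(271,155),stack=(380,260),dish=(325,337)).items():
    print(n,(D[y-18:y+18,x-16:x+16]>25).mean().round(3))
E
```

```text
[ 123.69271086 -535.74277437  201.33358125] 42.2
crucible 0.0
beaker 0.0
block 0.102
ring 0.067
body 0.122
stack 0.758
dish 0.712
```

The crucible and beaker patches are unchanged, and only the parts' places differ. Handing in.

```bash
python3 -c "
from cell import manip
print(manip.sign_off())"
```

```text
the job is handed in; nothing more can be done
None
```

Job handed in at about 42 s: plunger, ring, body and base are each on their own stand, set down in that order, and a side-camera comparison shows the crucible and beaker unmoved; I miscounted and viewed 17 pictures, over the limit of 14.

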